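# Slide the shelf board into its notches and turn the button over it

### The job

Push the plywood shelf board, with the two jars riding on it, along the rails of its rack until it drops down fully into the locating notches, then push the red turn-button round with a fingertip until it lies squarely across the top of the board to lock it. Only push: do not lift the board, do not touch the jars, which must stay standing on it, and leave the other things on the worktop where they are.

Things in the scene. Friction and masses are not known exactly. Their poses are not given: they have to be found in the camera images.
- rack: Fixed low grey rack with two rails, 400 mm long (x), 164 mm wide (y). Origin on the worktop (z = 0) under the centre of the board's home place; x points along the rails, the way the board is pushed (away from the robot, turned up to 0.45 rad), z up. Reaches from x = -240 to +160 mm, with a 50 mm high stop bar at the far end. Side cheeks 46 mm high at y = 72 to 82 mm on either side.
- board: Loose plywood board, 200 mm long (x), 138 wide, 16 thick, 0.6 kg. Origin at the centre of its flat underside, which is 37 mm above the worktop while it slides on its four feet (7 mm high, 14 long, at x = -80 and +80 mm) and 30 mm once it has dropped into the notches; home is the rack's origin, +-2.5 mm of play. Starts 50 to 80 mm short of home, on the robot's side. Slides at 2 to 6 N.
- notch (a point): Mid-point between the two far notches, at rail-top level (rack x +80 mm, z 30 mm). Each rail (y = 48 to 72 mm either side) has two notches, 19 mm long and 9 mm deep, at rack x = -80 and +80 mm, marked yellow on the cheeks. Between the rails is a 96 mm wide gap, open to the worktop but for 8 mm high cross ties at x = -240 to -210 and +120 to +150 mm: a fingertip reaches down into it behind the board.
- board_rear (a point): Centre of the board's rear edge (towards the robot), half-way up its thickness, 100 mm behind the board's origin: where to push. When the feet drop into the notches, the notches' far walls stop the board. A fingertip that presses on this edge can hold it up by friction; it settles when the fingertip lets go.
- turn_button (a joint): Angle of the red turn-button, rad. 0: arm points back along the rails (rack -x), beside the board; grows anticlockwise seen from above, inwards over the board; 1.57: squarely across the board (arm along rack -y); stop at 1.62. Starts between -0.5 and 0.1 (negative: swung outwards). Stiff hinge (0.06 N m), stays where left. Until the board has dropped, its edge blocks the button.
- button_pivot (a point): Pivot of the turn-button, on the rack's left cheek (rack x -30, y +93 mm), 49 mm above the worktop, at the level of the arm's underside. The arm is 63 mm long from the pivot to the tip, 18 mm wide, 20 mm high (49 to 69 mm above the worktop).
- button_tip (a point): End of the turn-button's arm, half-way up it, 63 mm from the pivot; it moves with the arm.
- cream_jar: Small white jar with a grey lid, 51 mm across, 40 mm high, stands on the front (far) left of the board. Origin at the centre of its underside. Not to be touched.
- white_jar: White jar with a white lid, 58 mm across, 48 mm high, stands on the front right of the board. Origin at the centre of its underside. Not to be touched.
- black_tape: Roll of black tape, 60 mm across, 18 mm high; bystander. Origin under its centre.
- amber_60: Small amber bottle, 37 mm across, 75 mm high; bystander. Origin under its centre.
- beaker: Small empty glass beaker, 66 mm across, 70 mm high; bystander. Origin under its centre.
- jar_wide: Jar with black lid, 61 mm across, 78 mm high; bystander. Origin under its centre.
- amber_wide: Amber bottle with a wide white cap, 69 mm across, 120 mm high; bystander. Origin under its centre.
Mind the look-alikes: they are no part of the job. Several things have the shape of the board; the one meant has the colours described above.

How it is judged:
By the outcome, as a careful person would: the job done as asked, in the order asked, and still so for the second after the job is handed in, with the robot touching nothing.
It also fails if it takes over 48 s, if anything falls off the work surface, if the arm or the gripper's body presses on something with over 40 N, if the wrist force passes 120 N, or if a joint passes its speed limit or range.

### The arm

A 6-joint arm with a two-finger parallel gripper is mounted at the origin on the work surface; the furniture and walls round the work are solid. World frame = base frame: x ahead of the robot, y to its left, z up, the work surface at z = 0. Lengths are in m, angles in rad, forces in N, time in s.
With the tool pointing down it reaches from about 0.4 to 0.925 m from the base axis. Payload 3.4 kg.
Tool frame: the origin (TCP) lies at the very end of the fingers, on their centre line; the grasp point (between the pads) lies 19 mm behind it; z points along the fingers, y is the direction in which the jaws open and shut (so a half turn about z gives the same grasp; the last joint's range is limited). The gripper opens to 85 mm and grips with 20 to 120 N. Pads are 22 mm wide; open, the fingers measure 114 mm over their backs; the gripper's body (76 mm by 85 mm) begins 54 mm behind the grasp point. The pads swing forward as they close: fully open they stand 13 mm farther back than shut.
Start: joints at [1.218, 0.307, 1.506, -0, 1.328, -0.073], TCP at [0.159, 0.553, 0.198] pointing down, gripper open.
Joint ranges: [-3.12, 3.12], [-1.05, 2.28], [0.14, 2.33], [-1.42, 4.57], [0.1, 2.73], [-2.68, 2.68]. Speed limits (rad/s): [2.57, 2.57, 3.14, 3.14, 3.14, 3.14].

### API

Orientations are given as a unit quaternion [w, x, y, z].
In Python, from station import r gives the robot as it stands.
- The arm moves only by the tool carry_out, never from a script. Its argument "targets" is a list of rows, each a list of 2 entries, a list of its own where there are three numbers: the shift along the tool's x, y, z each as a share of 0.04 m, from -1 to 1, then the turn, a rotation vector about the tool's x, y, z each as a share of pi rad, from -1 to 1. In form: [[[dx, dy, dz], [rx, ry, rz]], ...]. A call has 1 to 5 rows; each row shifts and turns the commanded pose from where the row before left it, along the tool's axes as they then stand; what a row does not reach is not made up. A row lasts 1/10 s, in which the tool goes at most 50 mm and 8.59 degrees, less where a joint would pass 70% of its speed; a pose out of reach is approached as far as the arm can. A call with a number of a shift or a turn outside -1 to 1 is refused whole. A call with a gripper value outside its range is refused whole. "gripper" is the opening, from -1 (shut) to 1 (fully open), set as the call begins (left out, the last holds). The fingers move at their own pace and stop on an object; "squeeze" is the grip in N (left out, the last holds). Time passes only in rows, so rows that do not move let the fingers close. It gives the time, the measured TCP pose, the force and the opening at its end, in the units of the state.
- r.get_obs(): the state, without advancing time (a new reading comes with each control period).
- r.read_camera(name): name is "side" or "top"; returns (picture, depth): 420x560x3 uint8, red, green, blue; 420x560 float32, m along the optical axis (not along the pixel's ray), 0 where there is no reading.
- r.camera_model(name): a dict with "mtx" (3x3 intrinsics, pixels), "dist_coeffs" ([k1, k2, p1, p2, k3] as OpenCV has them; the pictures are not rectified), "eye" and "attitude" of the camera in the world. Camera axes: x right, y down, z forward; pixel columns grow to the right and rows downward; lengths in m; the calibration is good to about 2 mm. A picture is of the moment at which its call begins. camera_model takes no time and is no camera call.
- r.sign_off(): hands the job in, once; it reports no verdict.
The state is a dict: "time": time; "joint_pos": joint angles; "dq": joint speeds; "tau": joint torques, N m; "position": TCP position; "ee_rot": TCP orientation; "ft_force": force on the tool from outside, world axes, zero at the start; "torque": the same for the moment, N m; "opening": finger opening in m.
Only numpy, scipy, OpenCV 4.12 (cv2) and the standard library are available. Lean on these libraries where they do the work, as an engineer would, in place of code of your own. Each camera call takes 0.05 s, during which the arm holds its last target. There are 200 camera calls.

## Working session

There is one attempt and no reset: what is moved stays moved. The work goes in short steps, Python scripts to look and compute and a tool call to move; the robot and the scene stay as the last step left them, time stands still between calls to the robot, and variables do not carry over. Pictures are saved under pics/ and viewed, about 8 in all and at most 12, crops included, and the job is handed in when it is done.

Besides the shell and the picture viewer there is one more tool, called after "Call:" as name(argument=value, ...), one argument or row to a line, values as JSON. carry_out: Moves the arm, as the interface text tells. Its arguments: {"type":"object","properties":{"targets":{"type":"array","items":{"type":"array"}},"gripper":{"type":"number"},"squeeze":{"type":"number"}},"required":["targets"]}

```bash
mkdir -p pics; cat > h.py <<'E'
import numpy as np,cv2
from scipy.spatial.transform import Rotation as R
from station import r
def cam(n):
    m=r.camera_model(n); a=np.array(m['attitude'],float)
    M=a if a.shape==(3,3) else R.from_quat(a[[1,2,3,0]]).as_matrix()
    return np.array(m['mtx']),np.array(m['dist_coeffs']),np.array(m['eye']),M
def ray(n,uv):
    K,d,e,M=cam(n); p=cv2.undistortPoints(np.array([[uv]],float),K,d)[0,0]
    return e,M@np.array([p[0],p[1],1])
def onz(n,uv,z):
    e,v=ray(n,uv); return e+v*(z-e[2])/v[2]
def proj(n,P):
    K,d,e,M=cam(n); q=(np.atleast_2d(P)-e)@M
    return cv2.projectPoints(q,np.zeros(3),np.zeros(3),K,d)[0][:,0]
def snap(n,f):
    im,dp=r.read_camera(n); np.save(f'pics/{f}_d.npy',dp); np.save(f'pics/{f}.npy',im); cv2.imwrite(f'pics/{f}.png',im[...,::-1]); return im,dp
E
python3 - <<'E'
from h import *
a,_=snap('top','top0'); b,_=snap('side','side0')
for n in('top','side'): print(r.camera_model(n))
print(r.get_obs())
E
```

```text
{'mtx': array([[526.93707427,   0.        , 275.37924748],
       [  0.        , 526.93707427, 206.51186477],
       [  0.        ,   0.        ,   1.        ]]), 'dist_coeffs': array([-0.11258858,  0.        ,  0.        ,  0.        ,  0.        ]), 'eye': array([-0.11482073,  0.15686098,  1.64834403]), 'attitude': array([ 0.12110852, -0.6306144 ,  0.75153082, -0.15119404])}
{'mtx': array([[423.25312484,   0.        , 277.88930658],
       [  0.        , 423.25312484, 214.14846669],
       [  0.        ,   0.        ,   1.        ]]), 'dist_coeffs': array([-0.06842615,  0.        ,  0.        ,  0.        ,  0.        ]), 'eye': array([ 1.07901371, -1.07140483,  0.88634702]), 'attitude': array([-0.45966092,  0.86034733,  0.18995353, -0.11149876])}
{'time': 0.1, 'joint_pos': array([ 1.21749080e+00,  3.07502480e-01,  1.50755306e+00, -7.62034235e-06,
        1.32842140e+00, -7.35272644e-02]), 'dq': array([ 0.00079228, -0.00205413, -0.00273626,  0.00066495, -0.00142413,
       -0.00038743]), 'tau': array([ 6.15475292e-04, -4.58531535e+01, -2.52606064e+01,  1.08479949e-05,
        5.45522198e-03, -3.93395908e-06]), 'position': array([0.1585799 , 0.55196966, 0.19736688]), 'ee_rot': array([-1.95932099e-04,  1.39432360e-01,  9.90231149e-01, -9.21552948e-04]), 'ft_force': array([-0.10538677,  1.09902022,  0.42500586]), 'torque': array([-0.00173863,  0.00509178, -0.00347796]), 'opening': 0.08538644555225644}
```

View pics/top0.png

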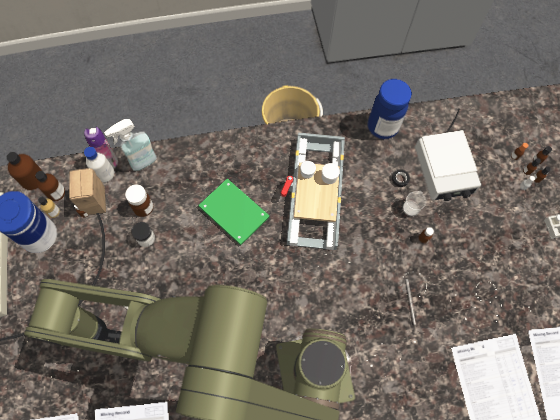

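View pics/side0.png

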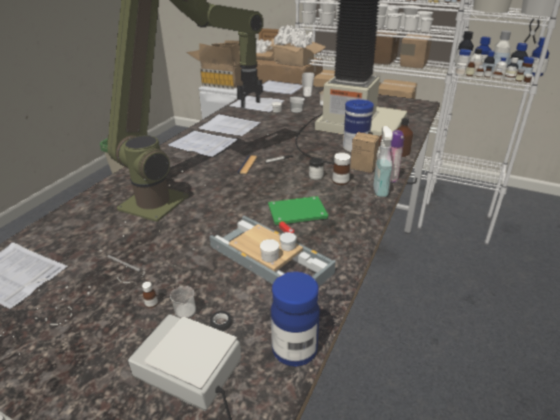

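Both views show the plywood board in the grey rack at top (316,200). The green board at (234,211) is a look-alike, and the red button is at about (287,186). Next is a close crop of each.

```bash
python3 - <<'E'
from h import *
a=cv2.imread('pics/top0.png')[125:255,265:365]; cv2.imwrite('pics/c1.png',cv2.resize(a,None,fx=4.6,fy=4.6,interpolation=cv2.INTER_CUBIC))
a=cv2.imread('pics/side0.png')[210:290,200:345]; cv2.imwrite('pics/c2.png',cv2.resize(a,None,fx=5.5,fy=5.5,interpolation=cv2.INTER_CUBIC))
E
```

```text
(no output)
```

View pics/c1.png

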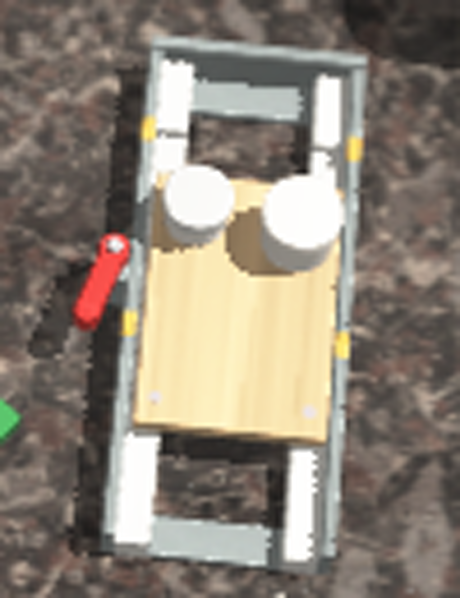

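View pics/c2.png

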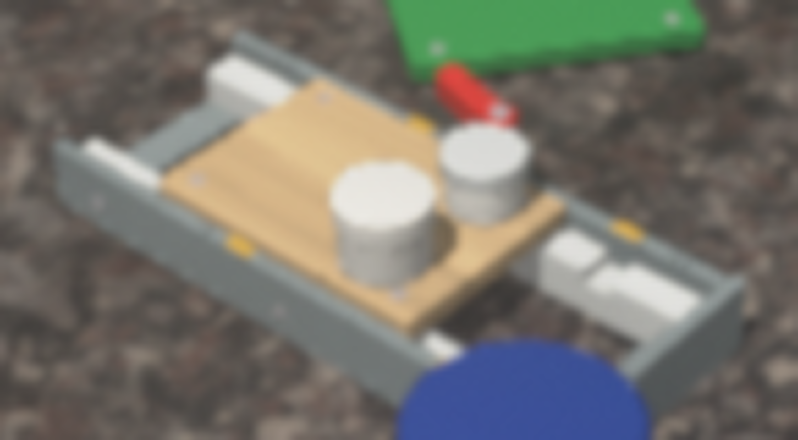

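The crops show the yellow marks at c1 (149,128), (354,149), (129,322) and (342,345). The board's rear corners are at (133,425) and (325,441), the pivot is at (115,244), and the button tip is at (86,324). I'll fit the rack pose to these.

```bash
cat > fit.py <<'E'
from h import *
from scipy.optimize import least_squares
def un(p,s,o): return (np.array(p,float)+.5)/s-.5+np.array(o)
T=lambda p:un(p,4.6,(265,125)); S=lambda p:un(p,5.5,(200,210))
def w(q,P): 
    c,s=np.cos(q[2]),np.sin(q[2]); P=np.array(P,float)
    return np.array([q[0]+c*P[0]-s*P[1],q[1]+s*P[0]+c*P[1],P[2]])
obs=[('top',T((149,128)),(.08,.077,.046)),('top',T((354,149)),(.08,-.077,.046)),('top',T((129,322)),(-.08,.077,.046)),('top',T((342,345)),(-.08,-.077,.046)),
('top',T((115,243)),(-.03,.093,.069)),
('side',S((421,124)),(-.08,.077,.046)),('side',S((627,230)),(.08,.077,.046)),('side',S((240,244)),(-.08,-.077,.046)),('side',S((500,108)),(-.03,.093,.069))]
def res(q): return np.concatenate([proj(n,w(q,P))[0]-uv for n,uv,P in obs])
if __name__=='__main__':
    s=least_squares(res,[.6,0,0]); q=s.x; print(q,np.round(s.fun.reshape(-1,2),2).tolist())
    np.save('q.npy',q)
    def inr(p): 
        d=p[:2]-q[:2]; c,s=np.cos(q[2]),np.sin(q[2]); return np.round([c*d[0]+s*d[1],-s*d[0]+c*d[1]],4)
    for nm,n,uv,z in [('rearL','top',T((133,425)),.053),('rearR','top',T((325,441)),.053),('rearL s','side',S((318,79)),.053),('rearR s','side',S((162,182)),.053),('frontR s','side',S((408,328)),.053),('nearL','top',T((107,548)),.046),('nearR','top',T((333,570)),.046),('tip','top',T((86,325)),.069),('tip s','side',S((447,72)),.069),('green','side',S((415,70)),.02)]:
        p=onz(n,uv,z); print(nm,p.round(4),inr(p))
    for nm,P in [('pivot',(-.03,.093,.069)),('rear home',(-.1,0,.045)),]: print(nm,w(q,P))
E
python3 fit.py
```

```text
[ 0.61803642 -0.13184736 -0.28655951] [[-0.06, -0.13], [-0.02, -0.06], [-0.24, 0.04], [-0.35, -0.09], [-0.26, 0.22], [-0.2, 0.09], [-0.15, 0.11], [0.02, 0.09], [-0.22, 0.98]]
rearL [ 0.4817 -0.0233  0.053 ] [-0.1615  0.0656]
rearR [ 0.4464 -0.1546  0.053 ] [-0.1582 -0.0703]
rearL s [ 0.488  -0.0264  0.053 ] [-0.1546  0.0644]
rearR s [ 0.4532 -0.1583  0.053 ] [-0.1506 -0.072 ]
frontR s [ 0.6427 -0.2159  0.053 ] [ 0.0474 -0.0736]
nearL [0.3973 0.011  0.046 ] [-0.2521  0.0746]
nearR [ 0.3543 -0.1407  0.046 ] [-0.2505 -0.083 ]
tip [ 0.5563 -0.0029  0.069 ] [-0.0957  0.1063]
tip s [ 0.5686 -0.0073  0.069 ] [-0.0826  0.1055]
green [0.5179 0.05   0.02  ] [-0.1475  0.1462]
pivot [ 0.61554656 -0.0341601   0.069     ]
rear home [ 0.52211422 -0.10358199  0.045     ]
```

Call:
carry_out(
  targets=[
    [[-1,-0.6,0],[0,0,0]],
    [[-1,-0.6,0],[0,0,0]],
    [[-1,-0.6,0],[0,0,0]],
    [[-1,-0.6,0],[0,0,0]],
    [[-1,-0.6,0],[0,0,0]],
  ],
  gripper=-1,
)

```text
time: 0.6
position: [0.3186, 0.3804, 0.1979]
ee_rot: [-0.0, 0.139, 0.99, -0.0]
ft_force: [0.5, 0.7, -0.4]
opening: 0.0119
```

Call:
carry_out(
  targets=[
    [[-1,-0.6,0],[0,0,0]],
    [[-1,-0.6,0],[0,0,0]],
    [[-1,-0.6,0],[0,0,0]],
    [[-1,-0.6,0],[0,0,0]],
    [[-1,-0.6,0],[0,0,0]],
  ],
)

```text
time: 1.1
position: [0.4777, 0.2098, 0.1979]
ee_rot: [-0.0, 0.139, 0.99, -0.0]
ft_force: [0.1, 0.9, 0.7]
opening: -0.0002
```

Call:
carry_out(
  targets=[
    [[0,-1,0],[0,0,0]],
    [[0,-1,0],[0,0,0]],
    [[0,-1,0],[0,0,0]],
    [[0,-1,0],[0,0,0]],
    [[0,-1,0],[0,0,0]],
  ],
)

```text
time: 1.6
position: [0.4207, 0.0179, 0.1979]
ee_rot: [-0.0, 0.139, 0.99, -0.0]
ft_force: [-0.1, -0.8, 0.6]
opening: 0.0001
```

```bash
cat > st.py <<'E'
from h import *
import sys
q=np.load('q.npy')
def st():
    o=r.get_obs(); p=np.array(o['position']); c,s=np.cos(q[2]),np.sin(q[2]); d=p-[q[0],q[1],0]
    t=R.from_quat(np.array(o['ee_rot'])[[1,2,3,0]]).as_matrix(); f=o['ft_force']
    print('t',round(o['time'],2),'rack',np.round([c*d[0]+s*d[1],-s*d[0]+c*d[1],p[2]],4),'yaw',np.round(np.degrees(np.arctan2(t[1,1],t[0,1])-np.pi/2-q[2]),2),'tilt',t[:2,2].round(4),'Frack',np.round([c*f[0]+s*f[1],-s*f[0]+c*f[1],f[2]],2),'open',round(o['opening'],4))
st()
E
python3 st.py
```

```text
t 1.6 rack [-0.2316  0.0879  0.1979] yaw 0.41 tilt [-0.0007 -0.0001] Frack [ 0.18 -0.81  0.58] open 0.0001
```

Call:
carry_out(
  targets=[
    [[-0.35,-0.75,0],[0,0,0]],
    [[-0.35,-0.75,0],[0,0,0]],
    [[-0.35,-0.72,0],[0,0,0]],
    [[0,0,1],[0,0,0]],
    [[0,0,1],[0,0,0]],
  ],
)

```text
time: 2.1
position: [0.4392, -0.0793, 0.1183]
ee_rot: [0.002, 0.141, 0.99, -0.0]
ft_force: [0.4, -0.4, -0.9]
opening: -0.0003
```

Call:
carry_out(
  targets=[
    [[0,0,0.7],[0,0,0]],
    [[0,0,0.6],[0,0,0]],
    [[0,0,0.5],[0,0,0]],
    [[0,0,0.25],[0,0,0]],
    [[0,0,0],[0,0,0]],
  ],
)

```text
time: 2.6
position: [0.4363, -0.0773, 0.035]
ee_rot: [-0.002, 0.139, 0.99, 0.0]
ft_force: [-0.1, 0.2, 0.1]
opening: 0.0001
```

```bash
python3 st.py; python3 - <<'E'
from h import *
a,_=snap('top','t1');b,_=snap('side','s1')
A=cv2.resize(a[125:255,265:365],None,fx=4,fy=4,interpolation=cv2.INTER_CUBIC)
B=cv2.resize(b[205:290,200:300],None,fx=4,fy=4,interpolation=cv2.INTER_CUBIC)
C=np.zeros((520,800,3),np.uint8);C[:,:400]=A;C[:340,400:]=B
cv2.imwrite('pics/m1.png',C[...,::-1])
E
```

```text
t 2.6 rack [-0.1898  0.0009  0.035 ] yaw 0.39 tilt [-0.0034  0.0009] Frack [-0.11  0.17  0.09] open 0.0001
```

View pics/m1.png

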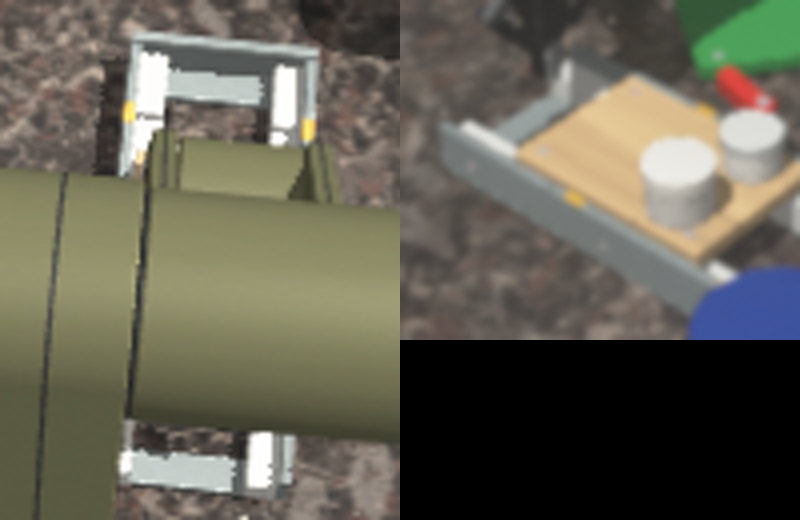

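```bash
python3 - <<'E'
from h import *
o=r.get_obs();p=np.array(o['position'])
for dz in (0,.05,.1): 
  u=proj('side',p+[0,0,dz])[0]; print(u,(u-[200,205])*4+[400,0])
b=np.load('pics/s1.npy'); cv2.imwrite('pics/s1c.png',cv2.resize(b[110:290,170:350],None,fx=3.3,fy=3.3,interpolation=cv2.INTER_CUBIC)[...,::-1])
E
```

```text
[237.71697286 232.32884864] [550.86789146 109.31539457]
[236.67605795 220.2795833 ] [546.7042318   61.11833321]
[235.5987018  207.75111309] [542.39480719  11.00445236]
```

View pics/s1c.png

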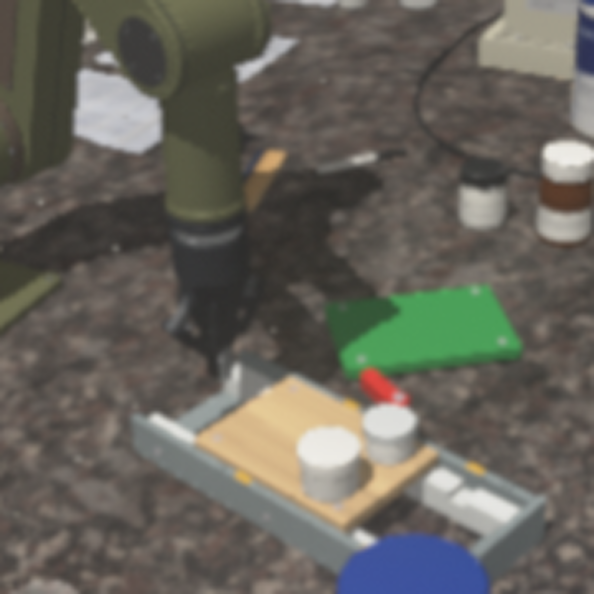

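```bash
python3 - <<'E'
from h import *
D=np.load('pics/s1_d.npy'); K,d,e,M=cam('side'); q=np.load('q.npy');c,s=np.cos(q[2]),np.sin(q[2])
im=np.load('pics/s1.npy')
for v in range(204,242,3):
  row=[]
  for u in range(229,248,3):
    z=D[v,u]; e_,ry=ray('side',(u,v)); p=e_+ry*z; dd=p[:2]-q[:2]
    row.append('%4d,%4d,%4d(%3d)'%(1e3*(c*dd[0]+s*dd[1]),1e3*(-s*dd[0]+c*dd[1]),1e3*p[2],im[v,u].mean()))
  print(v,*row)
E
python3 st.py
```

```text
204 -175, -35, 173( 47) -184, -16, 160( 48) -172, -13, 164( 49) -178,   4, 153( 46) -171,  10, 153( 51) -179,  31, 139( 56) -331, 184,   4( 52)
207 -184, -29, 156( 53) -179, -21, 153( 48) -171, -15, 154( 49) -180,   5, 140( 47) -172,  11, 141( 49) -178,  30, 129( 49) -315, 168,   5( 70)
210 -199, -18, 132( 82) -186, -16, 136( 49) -173, -14, 141( 52) -181,   4, 128( 48) -182,  19, 121( 51) -177,  27, 118( 66) -305, 158,   0( 84)
213 -181, -34, 136( 49) -191, -13, 121( 49) -181,  -8, 123( 51) -181,   3, 117( 50) -309, 130,  -1( 90) -299, 136,   0(106) -289, 143,   0( 89)
216 -176, -40, 129( 69) -180, -23, 119( 51) -176, -14, 116( 53) -178,   0, 108( 74) -294, 115,   0( 99) -230,  73,  48( 86) -274, 128,   1( 82)
219 -308,  67,   4( 89) -191, -16,  99( 73) -182, -10, 100( 64) -179,   0,  95( 87) -280, 102,  -1(104) -222,  65,  42( 84) -211,  69,  45( 83)
222 -293,  54,   3( 96) -191, -17,  87( 74) -182, -11,  88( 56) -180,   0,  83( 92) -229,  56,  31(198) -225,  66,  28(117) -210,  67,  34(100)
225 -283,  44,   0( 81) -271,  48,   3( 71) -180, -14,  78( 75) -182,   0,  70(135) -216,  4
[... 179 characters left out ...]
9,  46,  29(126)
231 -257,  20,   0( 96) -249,  27,  -1(132) -232,  27,   6(158) -219,  29,  11(157) -217,  42,   5(145) -200,  41,  13(129) -152,  12,  52(181)
234 -233,   0,   8(150) -222,   3,  11(158) -219,  14,   7(155) -208,  19,   9(108) -207,  32,   2(135) -146,  -8,  54(183) -137,  -2,  55(193)
237 -220, -12,   8(156) -210,  -7,  10(147) -208,   4,   5(128) -149, -32,  54(168) -141, -26,  54(179) -135, -19,  53(179) -125, -14,  55(180)
240 -206, -25,   9(137) -153, -55,  53(152) -148, -47,  51(179) -137, -44,  54(178) -129, -38,  54(181) -122, -31,  54(181) -117, -23,  52(179)
t 2.7 rack [-0.188   0.001   0.0365] yaw 0.39 tilt [ 0.0003 -0.0001] Frack [-1.14  0.29  0.35] open -0.0002
```

```bash
python3 - <<'E'
from h import *
im,D=snap('side','s2'); q=np.load('q.npy');c,s=np.cos(q[2]),np.sin(q[2])
pts=[]
for v in range(200,245):
  for u in range(222,252):
    if D[v,u]==0: continue
    e_,ry=ray('side',(u,v)); p=e_+ry*D[v,u]; dd=p[:2]-q[:2]; x,y=c*dd[0]+s*dd[1],-s*dd[0]+c*dd[1]
    if -.21<x<-.165 and abs(y)<.03 and p[2]>.02: pts.append((p[2],x,y,u,v))
pts.sort(); print(np.round(pts[:10],3).tolist()); print(proj('side',np.array(r.get_obs()['position'])))
cv2.imwrite('pics/s2c.png',cv2.resize(im[190:250,200:280],None,fx=8,fy=8,interpolation=cv2.INTER_NEAREST)[...,::-1])
E
python3 st.py
```

```text
[[0.07, -0.191, -0.006, 235.0, 225.0], [0.07, -0.183, 0.0, 238.0, 225.0], [0.075, -0.183, -0.008, 236.0, 225.0], [0.075, -0.179, -0.007, 237.0, 225.0], [0.076, -0.178, 0.001, 239.0, 224.0], [0.077, -0.18, -0.002, 238.0, 224.0], [0.078, -0.18, 0.003, 239.0, 223.0], [0.079, -0.18, -0.006, 237.0, 224.0], [0.079, -0.184, 0.012, 240.0, 221.0], [0.079, -0.182, -0.009, 236.0, 224.0]]
[[237.81004518 232.28656953]]
t 2.75 rack [-0.1875  0.001   0.0369] yaw 0.39 tilt [ 0.0015 -0.0004] Frack [-0.28  0.71 -0.48] open -0.0003
```

View pics/s2c.png

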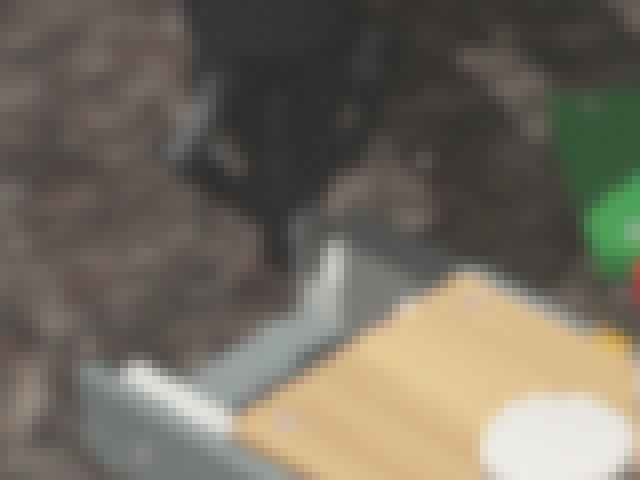

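```bash
python3 - <<'E'
from h import *
D=np.load('pics/side0_d.npy'); P=np.array([.1586,.552,.1974]); print(proj('side',P))
pts=[]
for v in range(70,125):
  for u in range(225,280):
    if D[v,u]==0: continue
    e_,ry=ray('side',(u,v)); p=e_+ry*D[v,u]
    if np.hypot(*(p-P)[:2])<.09 and p[2]>.1: pts.append((p[2],p[0],p[1],u,v))
pts.sort(); print(np.round(pts[:8],3).tolist())
E
```

```text
[[251.23857134 115.44954951]]Traceback (most recent call last):
  File "<stdin>", line 7, in <module>
  File "h.py", line 9, in ray
    K,d,e,M=cam(n); p=cv2.undistortPoints(np.array([[uv]],float),K,d)[0,0]
            ~~~^^^
  File "h.py", line 5, in cam
    m=r.camera_model(n); a=np.array(m['attitude'],float)
ValueError: time passes only in moves, steps and waits
```

Call:
carry_out(
  targets=[
    [[0,0,0.2],[0,0,0]],
    [[0,0,0.2],[0,0,0]],
    [[0,0,0.15],[0,0,0]],
    [[0,0,0.1],[0,0,0]],
    [[0,0,0],[0,0,0]],
  ],
)

```text
time: 3.25
position: [0.437, -0.0775, 0.0095]
ee_rot: [-0.001, 0.139, 0.99, 0.0]
ft_force: [1.3, -0.0, -0.6]
opening: -0.0002
```

```bash
python3 st.py; python3 - <<'E'
from h import *
im,D=snap('side','s3'); q=np.load('q.npy');c,s=np.cos(q[2]),np.sin(q[2])
pts=[]
for v in range(200,250):
  for u in range(222,252):
    if D[v,u]==0: continue
    e_,ry=ray('side',(u,v)); p=e_+ry*D[v,u]; dd=p[:2]-q[:2]; x,y=c*dd[0]+s*dd[1],-s*dd[0]+c*dd[1]
    if -.205<x<-.165 and abs(y)<.03 and p[2]>.02: pts.append((p[2],x,y,u,v))
pts.sort(); print(np.round(pts[:6],3).tolist()); print(proj('side',np.array(r.get_obs()['position'])))
E
```

```text
t 3.25 rack [-0.189   0.001   0.0095] yaw 0.39 tilt [-0.0015  0.0004] Frack [ 1.21  0.34 -0.57] open -0.0002
[[0.044, -0.183, -0.006, 237.0, 232.0], [0.046, -0.182, 0.007, 240.0, 230.0], [0.046, -0.18, 0.0, 239.0, 231.0], [0.047, -0.182, -0.003, 238.0, 231.0], [0.049, -0.197, -0.011, 233.0, 230.0], [0.05, -0.182, -0.007, 237.0, 231.0]]
[[238.0970037  238.50744723]]
```

Call:
carry_out(
  targets=[
    [[-0.1,0,0.05],[0,0,0]],
    [[-0.1,0,0.05],[0,0,0]],
    [[-0.1,0,0],[0,0,0]],
    [[-0.1,0,0],[0,0,0]],
    [[-0.1,0,0],[0,0,0]],
  ],
)

```text
time: 3.8
position: [0.4574, -0.0834, 0.0063]
ee_rot: [0.0, 0.139, 0.99, -0.0]
ft_force: [0.4, -0.1, 0.4]
opening: -0.0001
```

Call:
carry_out(
  targets=[
    [[-0.08,0,0],[0,0,0]],
    [[-0.08,0,0],[0,0,0]],
    [[-0.08,0,0],[0,0,0]],
    [[-0.08,0,0],[0,0,0]],
    [[-0.08,0,0],[0,0,0]],
  ],
)

```text
time: 4.3
position: [0.472, -0.0876, 0.006]
ee_rot: [-0.0, 0.139, 0.99, 0.0]
ft_force: [-1.6, 0.6, -0.6]
opening: -0.0002
```

```bash
python3 st.py
```

```text
t 4.3 rack [-0.1526  0.0012  0.006 ] yaw 0.39 tilt [-0.0007  0.0002] Frack [-1.75  0.13 -0.61] open -0.0002
```

Call:
carry_out(
  targets=[
    [[-0.08,0,0],[0,0,0]],
    [[-0.08,0,0],[0,0,0]],
    [[-0.08,0,0],[0,0,0]],
    [[-0.08,0,0],[0,0,0]],
    [[-0.08,0,0],[0,0,0]],
  ],
)

```text
time: 4.8
position: [0.4878, -0.0921, 0.0062]
ee_rot: [-0.0, 0.139, 0.99, -0.0]
ft_force: [-1.4, -0.0, -1.2]
opening: 0.0003
```

```bash
python3 st.py; python3 - <<'E'
from h import *
b,D=snap('side','s4');cv2.imwrite('pics/s4c.png',cv2.resize(b[200:290,210:340],None,fx=5,fy=5,interpolation=cv2.INTER_CUBIC)[...,::-1])
E
```

```text
t 4.8 rack [-0.1362  0.0013  0.0062] yaw 0.39 tilt [-0.0001  0.    ] Frack [-1.34 -0.42 -1.25] open 0.0003
```

View pics/s4c.png

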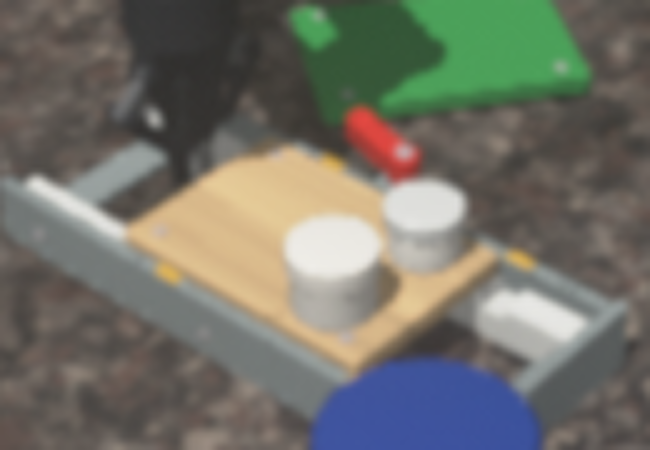

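```bash
cat >> h.py <<'E'
q=np.load('q.npy')
def inr(p):
    d=p[:2]-q[:2]; c,s=np.cos(q[2]),np.sin(q[2]); return np.round([c*d[0]+s*d[1],-s*d[0]+c*d[1]],4)
E
python3 - <<'E'
from h import *
r.get_obs()
for p in [(130,230),(289,148),(352,372),(497,250)]: print(inr(onz('side',un:=((np.array(p)+.5)/5-.5+[210,200]),.053)))
E
```

```text
[-0.1231 -0.0687]
[-0.1071  0.0641]
[ 0.0756 -0.0774]
[0.0686 0.0685]
```

Call:
carry_out(
  targets=[
    [[-0.08,0,0],[0,0,0]],
    [[-0.08,0,0],[0,0,0]],
    [[-0.08,0,0],[0,0,0]],
    [[-0.08,0,0],[0,0,0]],
    [[-0.08,0,0],[0,0,0]],
  ],
)

```text
time: 5.35
position: [0.5032, -0.0966, 0.0062]
ee_rot: [0.0, 0.139, 0.99, -0.0]
ft_force: [-2.0, 0.4, 0.5]
opening: 0.0002
```

Call:
carry_out(
  targets=[
    [[0,0,0],[0,0,0]],
    [[0,0,0],[0,0,0]],
  ],
)

```text
time: 5.55
position: [0.5041, -0.0968, 0.0064]
ee_rot: [0.001, 0.139, 0.99, -0.0]
ft_force: [-0.7, -0.6, 0.0]
opening: -0.0
```

```bash
python3 st.py
```

```text
t 5.55 rack [-0.1192  0.0014  0.0064] yaw 0.39 tilt [ 0.0019 -0.0005] Frack [-0.51 -0.82  0.01] open -0.0
```

Call:
carry_out(
  targets=[
    [[-0.05,0,0],[0,0,0]],
    [[-0.05,0,0],[0,0,0]],
    [[-0.05,0,0],[0,0,0]],
    [[0,0,0],[0,0,0]],
  ],
)

```text
time: 5.95
position: [0.5091, -0.0982, 0.0062]
ee_rot: [0.0, 0.139, 0.99, -0.0]
ft_force: [-1.5, -0.6, -1.1]
opening: -0.0001
```

Call:
carry_out(
  targets=[
    [[-0.05,0,0],[0,0,0]],
    [[0,0,0],[0,0,0]],
  ],
)

```text
time: 6.15
position: [0.511, -0.0987, 0.0062]
ee_rot: [0.0, 0.139, 0.99, -0.0]
ft_force: [-0.8, 0.2, -0.5]
opening: -0.0
```

```bash
cat > bd.py <<'E'
from h import *
import sys
b,D=snap('side',sys.argv[1]); c,s=np.cos(q[2]),np.sin(q[2])
# mean height and front edge of bare wood: yellow-brown pixels
hsv=cv2.cvtColor(b,cv2.COLOR_RGB2HSV); m=(hsv[...,0]>10)&(hsv[...,0]<22)&(hsv[...,1]>70)&(hsv[...,2]>150)
P=[]
for v,u in zip(*np.nonzero(m)):
    if D[v,u]>0:
        e,ry=ray('side',(u,v)); p=e+ry*D[v,u]; x,y=inr(p); P.append((x,y,p[2]))
P=np.array(P); k=(abs(P[:,0])<.2)&(abs(P[:,1])<.08); P=P[k]
for lo,hi in[(-.1,-.05),(-.05,0),(0,.05),(.05,.1)]:
    kk=(P[:,0]>lo)&(P[:,0]<hi)&(abs(P[:,1])<.06); print(lo,kk.sum(),'z med',np.median(P[kk,2]).round(4) if kk.any() else '')
print('x range',np.percentile(P[:,0],[1,99]).round(4))
E
python3 st.py; python3 bd.py s5; python3 st.py
```

```text
t 6.15 rack [-0.1121  0.0015  0.0062] yaw 0.38 tilt [ 0.0003 -0.0001] Frack [-0.82 -0.01 -0.47] open -0.0
-0.1 323 z med 0.0533
-0.05 297 z med 0.0534
0 52 z med 0.0539
0.05 186 z med 0.0533
x range [-0.1017  0.0968]
t 6.2 rack [-0.1121  0.0015  0.0062] yaw 0.39 tilt [ 0.0004 -0.0001] Frack [-1.46  0.3  -0.64] open 0.0004
```

Call:
carry_out(
  targets=[
    [[-0.05,0,0],[0,0,0]],
    [[0,0,0],[0,0,0]],
  ],
)

```text
time: 6.4
position: [0.5133, -0.0994, 0.0063]
ee_rot: [0.001, 0.139, 0.99, -0.0]
ft_force: [0.3, -0.1, -0.9]
opening: 0.0001
```

```bash
python3 bd.py s6; python3 st.py
```

```text
-0.1 302 z med 0.0503
-0.05 295 z med 0.0501
0 53 z med 0.0514
0.05 157 z med 0.0497
x range [-0.0996  0.0991]
t 6.45 rack [-0.1097  0.0015  0.0063] yaw 0.39 tilt [ 0.0011 -0.0004] Frack [-0.7  -0.75  0.1 ] open -0.0001
```

Dropping (z is down 3 mm and probably still moving). I'll back off 20 mm and check.

Call:
carry_out(
  targets=[
    [[0.1,0,0],[0,0,0]],
    [[0.2,0,0],[0,0,0]],
    [[0.2,0,0],[0,0,0]],
    [[0,0,0],[0,0,0]],
  ],
)

```text
time: 6.85
position: [0.491, -0.093, 0.0061]
ee_rot: [-0.001, 0.139, 0.99, 0.0]
ft_force: [0.3, 1.2, 0.6]
opening: -0.0001
```

```bash
python3 bd.py s7; python3 st.py
```

```text
-0.1 309 z med 0.0503
-0.05 293 z med 0.0503
0 54 z med 0.0516
0.05 158 z med 0.0493
x range [-0.0986  0.099 ]
t 6.9 rack [-0.1316  0.0014  0.0062] yaw 0.39 tilt [-0.0008  0.0002] Frack [-0.04 -0.27 -0.96] open 0.0
```

```bash
cat >> bd.py <<'E'
k=abs(P[:,1])<.062
k&=(abs(P[:,0])<.095)&(P[:,2]<.06)&(P[:,2]>.03)
A=np.c_[np.ones(k.sum()),P[k,:2]]; co=np.linalg.lstsq(A,P[k,2],rcond=None)[0]
print('plane z0,sx,sy',co.round(4),'corners L/R far',[(co@[1,.08,y]).round(4) for y in(.06,-.06)],'near',[(co@[1,-.08,y]).round(4) for y in(.06,-.06)])
E
sed 's/^b,D=snap.*;/b,D=np.load("pics\/s5.npy"),np.load("pics\/s5_d.npy");r.get_obs();/' bd.py > bd5.py; python3 bd5.py; python3 bd.py s8
python3 - <<'E'
import numpy as np,cv2
b=np.load('pics/s8.npy');cv2.imwrite('pics/s8c.png',cv2.resize(b[200:290,210:340],None,fx=6,fy=6,interpolation=cv2.INTER_CUBIC)[...,::-1])
E
```

```text
-0.1 312 z med 0.0503
-0.05 293 z med 0.0505
0 54 z med 0.0513
0.05 155 z med 0.0495
x range [-0.0983  0.0995]
plane z0,sx,sy [ 0.0498 -0.0029 -0.0514] corners L/R far [np.float64(0.0465), np.float64(0.0527)] near [np.float64(0.047), np.float64(0.0531)]Traceback (most recent call last):
  File "bd5.py", line 9, in <module>
    e,ry=ray('side',(u,v)); p=e+ry*D[v,u]; x,y=inr(p); P.append((x,y,p[2]))
         ~~~^^^^^^^^^^^^^^
  File "h.py", line 9, in ray
    K,d,e,M=cam(n); p=cv2.undistortPoints(np.array([[uv]],float),K,d)[0,0]
            ~~~^^^
  File "h.py", line 5, in cam
    m=r.camera_model(n); a=np.array(m['attitude'],float)
ValueError: time passes only in moves, steps and waits
```

View pics/s8c.png

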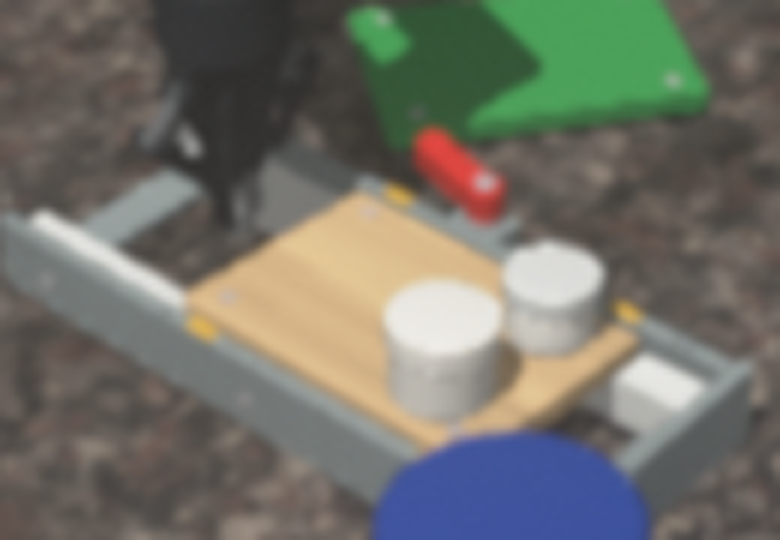

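The left side has dropped, but the board is slightly yawed and its right side is still up. I'll push gently on the right of the rear edge.

Call:
carry_out(
  targets=[
    [[0,-0.4,0],[0,0,0]],
    [[0,-0.38,0],[0,0,0]],
    [[-0.2,0,0],[0,0,0]],
    [[-0.2,0,0],[0,0,0]],
    [[0,0,0],[0,0,0]],
  ],
)

```text
time: 7.45
position: [0.5029, -0.1286, 0.0065]
ee_rot: [0.002, 0.139, 0.99, -0.0]
ft_force: [0.0, 0.2, 0.5]
opening: -0.0002
```

Call:
carry_out(
  targets=[
    [[-0.05,0,0],[0,0,0]],
    [[-0.05,0,0],[0,0,0]],
    [[0,0,0],[0,0,0]],
  ],
)

```text
time: 7.75
position: [0.5041, -0.1289, 0.0061]
ee_rot: [-0.0, 0.139, 0.99, 0.0]
ft_force: [-1.0, 0.8, 0.2]
opening: 0.0001
```

```bash
python3 bd.py s9; python3 st.py
```

```text
-0.1 282 z med 0.0502
-0.05 287 z med 0.0506
0 57 z med 0.052
0.05 157 z med 0.0491
x range [-0.0976  0.0991]
plane z0,sx,sy [ 0.0498 -0.0022 -0.0535] corners L/R far [np.float64(0.0464), np.float64(0.0528)] near [np.float64(0.0468), np.float64(0.0532)]
t 7.8 rack [-0.1103 -0.0294  0.0062] yaw 0.41 tilt [-0.0002  0.0001] Frack [-0.58 -0.12  0.51] open -0.0
```

Call:
carry_out(
  targets=[
    [[-0.04,0,0],[0,0,0]],
    [[-0.04,0,0],[0,0,0]],
    [[0,0,0],[0,0,0]],
  ],
)

```text
time: 8.1
position: [0.5064, -0.1299, 0.0061]
ee_rot: [-0.001, 0.139, 0.99, 0.0]
ft_force: [-1.7, 0.5, -0.1]
opening: 0.0
```

```bash
python3 bd.py s10; python3 st.py
```

```text
-0.1 284 z med 0.0462
-0.05 318 z med 0.0465
0 68 z med 0.0464
0.05 151 z med 0.0458
x range [-0.0949  0.1013]
plane z0,sx,sy [ 0.0463 -0.0031 -0.0024] corners L/R far [np.float64(0.0459), np.float64(0.0462)] near [np.float64(0.0464), np.float64(0.0467)]
t 8.15 rack [-0.1076 -0.0297  0.0061] yaw 0.38 tilt [-0.0011  0.0004] Frack [-1.38 -0.06  0.54] open -0.0
```

The board is now flat at z ≈ 46 mm, so it has dropped fully. The camera shows the fingertip about 33 mm above the reported TCP, so I'll settle that with a gentle touch on the worktop behind the board.

Call:
carry_out(
  targets=[
    [[0.2,0.2,0],[0,0,0]],
    [[0.3,0.3,0],[0,0,0]],
    [[0.3,0.2,0],[0,0,0]],
    [[0,0,0.08],[0,0,0]],
    [[0,0,0],[0,0,0]],
  ],
)

```text
time: 8.65
position: [0.4834, -0.0936, 0.0028]
ee_rot: [-0.0, 0.139, 0.99, -0.0]
ft_force: [0.6, 0.0, 0.9]
opening: -0.0
```

Call:
carry_out(
  targets=[
    [[0,0,0.07],[0,0,0]],
    [[0,0,0],[0,0,0]],
  ],
)

```text
time: 8.85
position: [0.4845, -0.0947, -0.0]
ee_rot: [0.0, 0.14, 0.99, -0.0]
ft_force: [-0.1, -0.9, 0.2]
opening: 0.0003
```

Call:
carry_out(
  targets=[
    [[0,0,0.05],[0,0,0]],
    [[0,0,0],[0,0,0]],
  ],
)

```text
time: 9.05
position: [0.4841, -0.0946, -0.0021]
ee_rot: [-0.0, 0.14, 0.99, 0.0]
ft_force: [0.2, -0.2, -0.2]
opening: -0.0002
```

Call:
carry_out(
  targets=[
    [[0,0,0.08],[0,0,0]],
    [[0,0,0],[0,0,0]],
  ],
)

```text
time: 9.25
position: [0.4837, -0.0944, -0.0054]
ee_rot: [-0.0, 0.14, 0.99, 0.0]
ft_force: [-0.4, 0.5, -0.7]
opening: 0.0003
```

Call:
carry_out(
  targets=[
    [[0,0,0.08],[0,0,0]],
    [[0,0,0],[0,0,0]],
  ],
)

```text
time: 9.45
position: [0.4837, -0.0943, -0.0085]
ee_rot: [-0.0, 0.139, 0.99, 0.0]
ft_force: [-0.4, 0.2, 0.6]
opening: -0.0003
```

No contact at a reading of −8.5 mm, so the camera is right: the real tip is about 33 mm above the reported z. I'll use a reading of about 0.024 for the button. Now raise, move outside the button and descend.

Call:
carry_out(
  targets=[
    [[0,0,-0.9],[0,0,0]],
    [[0,0,-1],[0,0,0]],
    [[0,0,-0.6],[0,0,0]],
    [[-0.46,0.86,0],[0,0,0]],
    [[-0.46,0.86,0],[0,0,0]],
  ],
)

```text
time: 9.95
position: [0.5394, -0.0386, 0.0934]
ee_rot: [0.001, 0.141, 0.99, -0.0]
ft_force: [0.3, -0.6, 0.5]
opening: -0.0002
```

Call:
carry_out(
  targets=[
    [[-0.46,0.86,0],[0,0,0]],
    [[-0.46,0.86,0],[0,0,0]],
    [[0,0,0.8],[0,0,0]],
    [[0,0,0.6],[0,0,0]],
    [[0,0,0],[0,0,0]],
  ],
)

```text
time: 10.45
position: [0.5894, 0.0182, 0.0324]
ee_rot: [-0.004, 0.139, 0.99, -0.0]
ft_force: [-1.5, 0.0, 0.3]
opening: -0.0001
```

```bash
python3 st.py; python3 bd.py s11; python3 - <<'E'
from h import *
im,D=np.load('pics/s11.npy'),np.load('pics/s11_d.npy'); r.read_camera
o=r.get_obs
E
python3 st.py
```

```text
t 10.45 rack [-0.0699  0.1358  0.0324] yaw 0.44 tilt [-0.0078  0.0002] Frack [-1.42 -0.41  0.28] open -0.0001
-0.1 308 z med 0.0464
-0.05 319 z med 0.0463
0 69 z med 0.0461
0.05 143 z med 0.0461
x range [-0.0976  0.1016]
plane z0,sx,sy [ 0.0463 -0.0025  0.0024] corners L/R far [np.float64(0.0463), np.float64(0.046)] near [np.float64(0.0467), np.float64(0.0464)]
t 10.5 rack [-0.0685  0.1359  0.0341] yaw 0.41 tilt [-0.0048  0.0002] Frack [-0.19  1.04  0.08] open -0.0003
```

Call:
carry_out(
  targets=[
    [[0,0,0.25],[0,0,0]],
    [[0,0,0],[0,0,0]],
    [[0,0,0],[0,0,0]],
  ],
)

```text
time: 10.8
position: [0.5932, 0.0173, 0.0266]
ee_rot: [0.001, 0.14, 0.99, 0.0]
ft_force: [0.1, -0.9, -0.3]
opening: -0.0001
```

```bash
cat > bt.py <<'E'
from h import *
import sys
im,D=snap('side',sys.argv[1]); hsv=cv2.cvtColor(im,cv2.COLOR_RGB2HSV).astype(int)
m=((hsv[...,0]<8)|(hsv[...,0]>172))&(hsv[...,1]>140)&(hsv[...,2]>80); m[:200]=0;m[275:]=0;m[:,:230]=0;m[:,330:]=0
P=[];F=[]
for v in range(195,275):
  for u in range(230,330):
    if D[v,u]==0: continue
    e,ry=ray('side',(u,v)); p=e+ry*D[v,u]; x,y=inr(p)
    if m[v,u]:P.append((x,y,p[2]))
    elif im[v,u].max()<75 and p[2]>.03 : F.append((p[2],x,y))
P=np.array(P); k=(P[:,2]>.06); P=P[k]; d=P[:,:2]-[-.03,.093]; c=d.mean(0)
w,V=np.linalg.eigh(np.cov(d.T)); a=V[:,1]*np.sign(V[:,1]@c)
print('n',len(P),'mean',c.round(4),'pca ang',np.arctan2(-a[1],-a[0]).round(3),'mean ang',np.arctan2(-c[1],-c[0]).round(3),'ext x',P[:,0].min().round(4),P[:,0].max().round(4),'y',P[:,1].min().round(4),P[:,1].max().round(4))
F.sort();print('dark low',np.round(F[:5],3).tolist())
E
python3 bt.py b1; python3 st.py
```

```text
t 10.85 rack [-0.0659  0.1361  0.0267] yaw 0.36 tilt [ 0.0015 -0.    ] Frack [-0.1  -0.12 -0.13] open -0.0Traceback (most recent call last):
  File "bt.py", line 9, in <module>
    e,ry=ray('side',(u,v)); p=e+ry*D[v,u]; x,y=inr(p)
         ~~~^^^^^^^^^^^^^^
  File "h.py", line 9, in ray
    K,d,e,M=cam(n); p=cv2.undistortPoints(np.array([[uv]],float),K,d)[0,0]
            ~~~^^^
  File "h.py", line 5, in cam
    m=r.camera_model(n); a=np.array(m['attitude'],float)
ValueError: time passes only in moves, steps and waits
```

```bash
sed -i 's/^def cam/import functools\n@functools.lru_cache\ndef cam/' h.py; python3 bt.py b2; python3 st.py; python3 - <<'E'
import numpy as np,cv2
b=np.load('pics/b2.npy');cv2.imwrite('pics/b2c.png',cv2.resize(b[190:290,230:330],None,fx=6,fy=6,interpolation=cv2.INTER_CUBIC)[...,::-1])
E
```

```text
n 83 mean [-0.021  -0.0007] pca ang -0.331 mean ang 0.035 ext x -0.0846 -0.015 y 0.078 0.1136
dark low [[0.068, -0.061, 0.123], [0.072, -0.061, 0.123], [0.072, -0.064, 0.121], [0.075, -0.072, 0.125], [0.075, -0.065, 0.122]]
t 10.9 rack [-0.0658  0.1361  0.0267] yaw 0.37 tilt [ 0.0016 -0.0001] Frack [ 0.41 -0.02  0.63] open -0.0004
```

View pics/b2c.png

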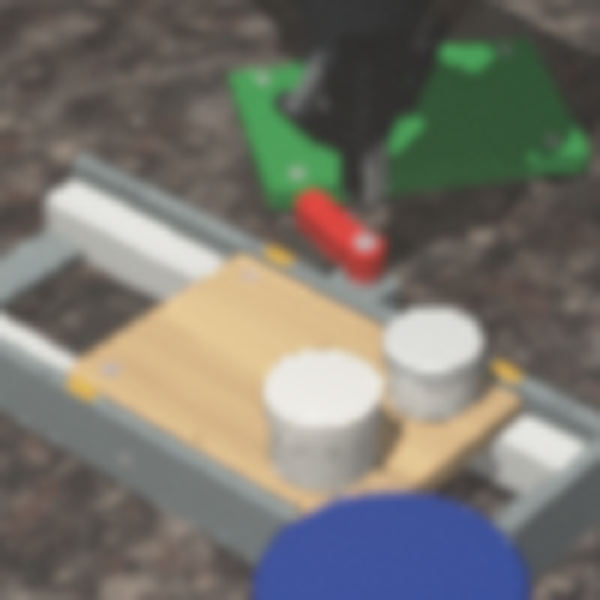

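The red button is at crop (340,230), swung outwards about 0.3 rad. The finger stands just outside it, and its tip is hidden behind the arm, so the overlap in height is good. Now the sweep.

Call:
carry_out(
  targets=[
    [[0.19,-0.24,0.04],[0,0,0]],
    [[0.19,-0.25,0.02],[0,0,0]],
    [[0,-0.2,0],[0,0,0]],
    [[0,-0.21,0],[0,0,0]],
    [[0,0,0],[0,0,0]],
  ],
)

```text
time: 11.4
position: [0.567, -0.0141, 0.0233]
ee_rot: [-0.001, 0.14, 0.99, -0.0]
ft_force: [0.3, 0.7, 0.4]
opening: -0.0001
```

```bash
python3 bt.py b3; python3 st.py
```

```text
n 97 mean [-0.0221 -0.0151] pca ang 0.251 mean ang 0.599 ext x -0.0858 -0.0161 y 0.063 0.0967
dark low [[0.073, -0.089, 0.083], [0.075, -0.081, 0.084], [0.076, -0.078, 0.086], [0.077, -0.082, 0.081], [0.078, -0.085, 0.084]]
t 11.45 rack [-0.0815  0.099   0.0234] yaw 0.32 tilt [-0.0003 -0.0004] Frack [0.56 0.29 0.34] open 0.0002
```

Call:
carry_out(
  targets=[
    [[-0.07,-0.19,0],[0,0,0]],
    [[-0.08,-0.18,0],[0,0,0]],
    [[-0.14,-0.15,0],[0,0,0]],
    [[-0.14,-0.14,0],[0,0,0]],
    [[0,0,0],[0,0,0]],
  ],
)

```text
time: 11.95
position: [0.5784, -0.0444, 0.0233]
ee_rot: [0.0, 0.14, 0.99, -0.0]
ft_force: [-0.2, 0.7, -0.7]
opening: -0.0002
```

```bash
python3 bt.py b4; python3 st.py
```

```text
n 104 mean [-0.0088 -0.0297] pca ang 1.029 mean ang 1.282 ext x -0.0603 -0.0181 y 0.0357 0.0984
dark low [[0.073, -0.063, 0.059], [0.076, -0.058, 0.058], [0.077, -0.058, 0.064], [0.077, -0.065, 0.057], [0.079, -0.068, 0.06]]
t 12.0 rack [-0.0624  0.0732  0.0234] yaw 0.34 tilt [ 0.0019 -0.0007] Frack [-0.48 -0.09  0.06] open -0.0001
```

Call:
carry_out(
  targets=[
    [[-0.1,-0.07,0],[0,0,0]],
    [[-0.1,-0.07,0],[0,0,0]],
    [[-0.1,0,0],[0,0,0]],
    [[0,0,0],[0,0,0]],
    [[0,0,0],[0,0,0]],
  ],
)

```text
time: 12.5
position: [0.588, -0.0518, 0.0234]
ee_rot: [0.0, 0.139, 0.99, -0.0]
ft_force: [-2.1, -0.4, 0.4]
opening: 0.0001
```

```bash
python3 bt.py b5; python3 st.py; python3 - <<'E'
import numpy as np,cv2
b=np.load('pics/b5.npy');cv2.imwrite('pics/b5c.png',cv2.resize(b[190:290,230:330],None,fx=6,fy=6,interpolation=cv2.INTER_CUBIC)[...,::-1])
E
```

```text
n 99 mean [ 0.0009 -0.0351] pca ang 1.378 mean ang 1.596 ext x -0.0436 -0.0168 y 0.0264 0.0971
dark low [[0.074, -0.05, 0.054], [0.077, -0.045, 0.054], [0.077, -0.048, 0.057], [0.078, -0.056, 0.056], [0.08, -0.049, 0.058]]
t 12.55 rack [-0.0514  0.0684  0.0235] yaw 0.39 tilt [ 0.0011 -0.0002] Frack [-1.43 -0.11 -0.87] open -0.0003
```

View pics/b5c.png

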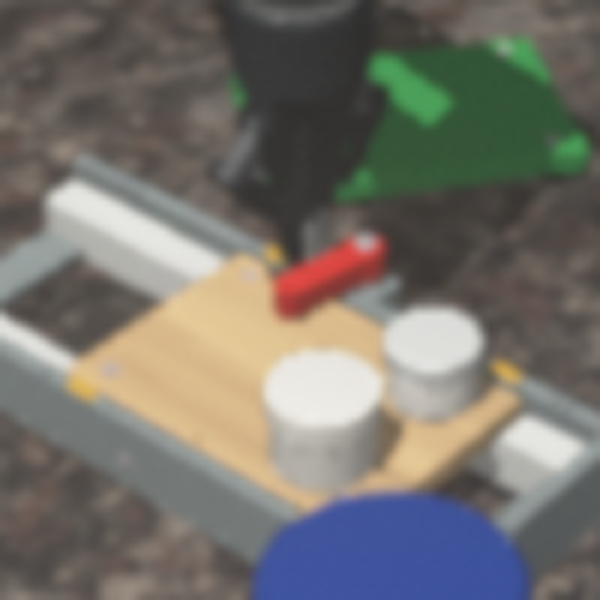

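Call:
carry_out(
  targets=[
    [[-0.03,0,0],[0,0,0]],
    [[0,0,0],[0,0,0]],
    [[0,0,0],[0,0,0]],
  ],
)

```text
time: 12.85
position: [0.5884, -0.0519, 0.0234]
ee_rot: [-0.0, 0.139, 0.99, -0.0]
ft_force: [-3.7, -0.0, -0.1]
opening: -0.0
```

Call:
carry_out(
  targets=[
    [[0.3,0,0],[0,0,0]],
    [[0.4,0,0],[0,0,0]],
    [[0,0,-0.8],[0,0,0]],
    [[0,0,-1],[0,0,0]],
    [[0,0,-1],[0,0,0]],
  ],
)

```text
time: 13.35
position: [0.5612, -0.0438, 0.1364]
ee_rot: [0.0, 0.139, 0.99, 0.0]
ft_force: [1.3, -0.2, 0.8]
opening: 0.0001
```

Call:
carry_out(
  targets=[
    [[0,1,0],[0,0,0]],
    [[0,1,0],[0,0,0]],
    [[0,1,0],[0,0,0]],
    [[0,1,0],[0,0,0]],
    [[0,1,0],[0,0,0]],
  ],
)

```text
time: 13.85
position: [0.6173, 0.1499, 0.1359]
ee_rot: [0.001, 0.139, 0.99, 0.0]
ft_force: [1.8, -1.1, 0.4]
opening: 0.0
```

Call:
carry_out(
  targets=[
    [[0,1,0],[0,0,0]],
    [[0,1,0],[0,0,0]],
    [[0,1,0],[0,0,0]],
    [[0,1,0],[0,0,0]],
    [[0,0,0],[0,0,0]],
  ],
)

```text
time: 14.35
position: [0.6622, 0.3081, 0.1353]
ee_rot: [0.001, 0.137, 0.991, 0.002]
ft_force: [-0.9, -0.6, 0.0]
opening: -0.0002
```

```bash
python3 bt.py b6; python3 bd.py b7; python3 st.py; python3 - <<'E'
from h import *
a,D=snap('top','t6'); hsv=cv2.cvtColor(a,cv2.COLOR_RGB2HSV).astype(int)
m=((hsv[...,0]<8)|(hsv[...,0]>172))&(hsv[...,1]>140)&(hsv[...,2]>80)
v,u=np.nonzero(m); k=(u>270)&(u<350)&(v>140)&(v<230); v,u=v[k],u[k]
P=np.array([inr(onz('top',(x,y),.069)) for x,y in zip(u,v)]); w,V=np.linalg.eigh(np.cov(P.T)); e=V[:,1]; e=e*np.sign(-e[1])
print(len(u),P.mean(0),'angle',np.arctan2(-e[1],-e[0]),P.min(0),P.max(0))
for p in [(-.03,.093,.069),(-.03,.03,.069)]:
  c,s=np.cos(q[2]),np.sin(q[2]); print(proj('top',np.array([q[0]+c*p[0]-s*p[1],q[1]+s*p[0]+c*p[1],p[2]])))
cv2.imwrite('pics/t6c.png',cv2.resize(a[125:255,265:365],None,fx=4.6,fy=4.6,interpolation=cv2.INTER_CUBIC)[...,::-1])
E
```

```text
n 91 mean [ 0.0015 -0.0348] pca ang 1.399 mean ang 1.613 ext x -0.0414 -0.0164 y 0.0264 0.0961
dark low []
-0.1 291 z med 0.046
-0.05 290 z med 0.0465
0 70 z med 0.0468
0.05 145 z med 0.0462
x range [-0.0965  0.101 ]
plane z0,sx,sy [ 0.0463 -0.0005  0.0011] corners L/R far [np.float64(0.0464), np.float64(0.0462)] near [np.float64(0.0465), np.float64(0.0463)]
t 14.45 rack [-0.082   0.4291  0.135 ] yaw 0.51 tilt [ 0.0003 -0.0001] Frack [ 0.6  -0.7   0.18] open 0.0002
135 [-0.03964593  0.06548296] angle 1.4206502568375985 [-0.0548  0.0324] [-0.0204  0.1014]
[[289.34794075 177.65013789]]
[[308.25306083 179.6219921 ]]
```

View pics/t6c.png

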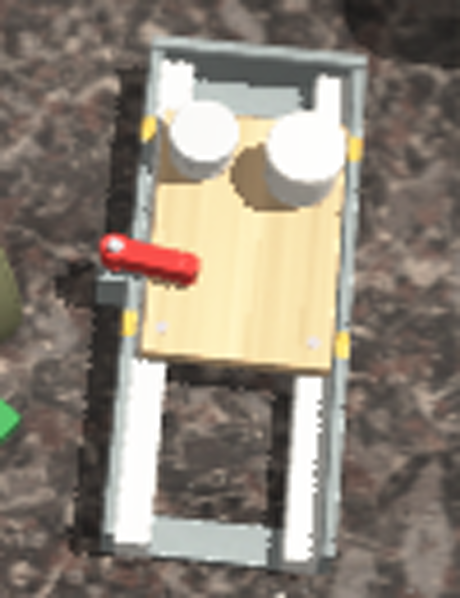

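The top view shows the board home with both jars standing, but the button at crop (115,243)→(193,263) still looks about 0.1 rad short. I'll fit its angle by silhouette.

```bash
cat > ang.py <<'E'
from h import *
import sys
def fit(n,im):
    S=8; big=cv2.resize(im,None,fx=S,fy=S,interpolation=cv2.INTER_CUBIC); hsv=cv2.cvtColor(big,cv2.COLOR_RGB2HSV).astype(int)
    m=(((hsv[...,0]<10)|(hsv[...,0]>170))&(hsv[...,1]>110)&(hsv[...,2]>60)).astype(np.uint8)
    u0,v0=proj(n,[q[0],q[1],.06])[0]; W=60; M=np.zeros_like(m); sl=np.s_[int((v0-W)*S):int((v0+W)*S),int((u0-W)*S):int((u0+W)*S)]; M[sl]=m[sl]
    k,lab,stt,_=cv2.connectedComponentsWithStats(M); M=(lab==1+stt[1:,4].argmax()).astype(np.uint8)
    M=cv2.morphologyEx(M,cv2.MORPH_CLOSE,np.ones((25,25))); a=np.linspace(0,2*np.pi,24); c,s=np.cos(q[2]),np.sin(q[2]); best=[]
    for th in np.arange(-.5,1.7,.02):
        d=-np.array([np.cos(th),np.sin(th)]); P=[]
        for ctr in (0,.054):
            for z in (.049,.069):
                for t in a:
                    x,y=np.array([-.03,.093])+d*ctr+.009*np.array([np.cos(t),np.sin(t)]); P.append((q[0]+c*x-s*y,q[1]+s*x+c*y,z))
        uv=(proj(n,np.array(P))+.5)*S-.5; h=cv2.convexHull(uv.astype(np.float32))
        for ox in range(-8,9,4):
            for oy in range(-8,9,4):
                A=np.zeros_like(M); cv2.fillConvexPoly(A,(h+[ox,oy]).round().astype(np.int32),1)
                A,B=A[sl],M[sl]; best.append(((A&B).sum()/(A|B).sum(),round(th,2),ox/S,oy/S))
    best.sort(reverse=True); return best[:4]
if __name__=='__main__':
    r.get_obs()
    for a in sys.argv[1:]: n,f=a.split(':'); print(a,[tuple(np.round(b,3).tolist()) for b in fit(n,np.load(f'pics/{f}.npy'))])
E
python3 ang.py side:b6 top:t6 top:top0 side:b5
```

```text
side:b6 [(0.837, 1.38, 0.5, 0.0), (0.834, 1.4, 0.5, -0.5), (0.834, 1.42, 0.5, -0.5), (0.833, 1.36, 0.5, 0.0)]
top:t6 [(0.909, 1.4, 0.0, 0.0), (0.902, 1.4, -0.5, 0.0), (0.9, 1.42, -0.5, 0.0), (0.899, 1.44, 0.0, 0.5)]
top:top0 [(0.891, -0.3, 0.5, -0.5), (0.888, -0.32, 0.5, 0.0), (0.888, -0.28, 0.0, 0.0), (0.884, -0.26, 0.0, 0.0)]
side:b5 [(0.838, 1.4, 0.5, -0.5), (0.837, 1.34, 1.0, 0.0), (0.835, 1.38, 0.5, -0.5), (0.834, 1.38, 1.0, -0.5)]
```

Call:
carry_out(
  targets=[
    [[0,-1,0],[0,0,0]],
    [[0,-1,0],[0,0,0]],
    [[0,-1,0],[0,0,0]],
    [[0,-1,0],[0,0,0]],
    [[0,-1,0],[0,0,0]],
  ],
)

```text
time: 15.0
position: [0.6044, 0.1065, 0.1358]
ee_rot: [0.0, 0.14, 0.99, -0.0]
ft_force: [0.6, -1.2, 0.0]
opening: 0.0004
```

Call:
carry_out(
  targets=[
    [[0,-1,0],[0,0,0]],
    [[0,-1,0],[0,0,0]],
    [[0,-1,0],[0,0,0]],
    [[0,-1,0],[0,0,0]],
    [[0,-0.2,0],[0,0,0]],
  ],
)

```text
time: 15.5
position: [0.5567, -0.0567, 0.1358]
ee_rot: [-0.0, 0.142, 0.99, -0.001]
ft_force: [0.1, 0.5, 0.4]
opening: 0.0
```

Call:
carry_out(
  targets=[
    [[0,0,0.9],[0,0,0]],
    [[0,0,0.9],[0,0,0]],
    [[0,0,0.7],[0,0,0]],
    [[0,0,0.28],[0,0,0]],
    [[0,0,0],[0,0,0]],
  ],
)

```text
time: 16.0
position: [0.5577, -0.0518, 0.0229]
ee_rot: [-0.002, 0.14, 0.99, 0.0]
ft_force: [0.7, 0.7, 0.6]
opening: 0.0002
```

```bash
python3 st.py
```

```text
t 16.0 rack [-0.0805  0.0597  0.0229] yaw 0.35 tilt [-0.0035  0.0007] Frack [0.49 0.84 0.57] open 0.0002
```

Call:
carry_out(
  targets=[
    [[-0.25,0,0],[0,0,0]],
    [[-0.25,0,0],[0,0,0]],
    [[-0.2,0,0],[0,0,0]],
    [[-0.15,0,0],[0,0,0]],
    [[0,0,0],[0,0,0]],
  ],
)

```text
time: 16.5
position: [0.5916, -0.0612, 0.0246]
ee_rot: [-0.001, 0.139, 0.99, 0.0]
ft_force: [-3.8, 0.7, 2.4]
opening: -0.0001
```

```bash
python3 bt.py b8; python3 st.py; python3 ang.py side:b8
```

```text
n 87 mean [ 0.0067 -0.0355] pca ang 1.598 mean ang 1.757 ext x -0.0417 -0.0146 y 0.0269 0.095
dark low [[0.072, -0.041, 0.05], [0.078, -0.039, 0.042], [0.078, -0.04, 0.048], [0.078, -0.042, 0.046], [0.082, -0.049, 0.048]]
t 16.55 rack [-0.0453  0.0603  0.0245] yaw 0.39 tilt [-0.0014  0.0003] Frack [-3.45 -0.32  3.31] open 0.0
side:b8 [(0.817, 1.58, 0.5, 0.0), (0.813, 1.54, 1.0, 0.0), (0.811, 1.56, 1.0, 0.0), (0.81, 1.56, 0.5, 0.0)]
```

Call:
carry_out(
  targets=[
    [[0.2,0,0],[0,0,0]],
    [[0.5,0,0],[0,0,0]],
    [[0,0,-0.8],[0,0,0]],
    [[0,0,-1],[0,0,0]],
    [[0,0,-1],[0,0,0]],
  ],
)

```text
time: 17.05
position: [0.5651, -0.0533, 0.1372]
ee_rot: [0.0, 0.139, 0.99, 0.0]
ft_force: [0.7, 0.5, 0.0]
opening: -0.0003
```

Call:
carry_out(
  targets=[
    [[0,1,0],[0,0,0]],
    [[0,1,0],[0,0,0]],
    [[0,1,0],[0,0,0]],
    [[0,1,0],[0,0,0]],
    [[0,1,0],[0,0,0]],
  ],
)

```text
time: 17.55
position: [0.6213, 0.1404, 0.1367]
ee_rot: [0.001, 0.139, 0.99, 0.0]
ft_force: [0.7, -0.1, 0.0]
opening: 0.0002
```

Call:
carry_out(
  targets=[
    [[0,1,0],[0,0,0]],
    [[0,1,0],[0,0,0]],
    [[0,1,0],[0,0,0]],
    [[0,1,0],[0,0,0]],
    [[0,0,0],[0,0,0]],
  ],
)

```text
time: 18.05
position: [0.6662, 0.2986, 0.136]
ee_rot: [0.001, 0.137, 0.991, 0.002]
ft_force: [-0.7, -0.6, -1.0]
opening: 0.0
```

```bash
python3 -c "
from h import *
a,_=snap('top','t9'); cv2.imwrite('pics/t9c.png',cv2.resize(a[100:260,230:450],None,fx=3.6,fy=3.6,interpolation=cv2.INTER_CUBIC)[...,::-1])"
python3 bd.py b9; python3 ang.py top:t9 side:b9; python3 st.py
```

```text
-0.1 298 z med 0.0463
-0.05 288 z med 0.0465
0 69 z med 0.0467
0.05 141 z med 0.0463
x range [-0.0967  0.1016]
plane z0,sx,sy [0.0464 0.0005 0.0007] corners L/R far [np.float64(0.0465), np.float64(0.0464)] near [np.float64(0.0464), np.float64(0.0463)]
top:t9 [(0.906, 1.6, 0.0, 0.0), (0.906, 1.6, -0.5, 0.0), (0.904, 1.62, -0.5, 0.0), (0.897, 1.58, 0.0, 0.0)]
side:b9 [(0.803, 1.6, 0.5, -0.5), (0.802, 1.6, 0.5, 0.0), (0.802, 1.58, 0.5, 0.0), (0.799, 1.62, 0.5, -0.5)]
t 18.15 rack [-0.0756  0.4213  0.1358] yaw 0.51 tilt [ 0.0006 -0.0002] Frack [-0.26 -1.36 -0.38] open -0.0001
```

```bash
python3 - <<'E'
from h import *
D=np.load('pics/b9_d.npy'); r.get_obs(); P=[]
for v in range(230,285):
  for u in range(240,330):
    if D[v,u]>0:
      e,ry=ray('side',(u,v)); p=e+ry*D[v,u]; x,y=inr(p)
      if 0<x<.1 and abs(y)<.07 and p[2]>.075: P.append((x,y,p[2]))
P=np.array(P)
for n,k in(('cream',P[:,1]>0),('white',P[:,1]<0)): print(n,k.sum(),np.percentile(P[k,2],[50,90,98]).round(4),P[k&(P[:,2]>.08)].mean(0).round(4))
a,b=np.load('pics/top0.npy').astype(int),np.load('pics/t9.npy').astype(int); d=abs(a-b).max(2)
print('diff bystander areas',[(d[y0:y1,x0:x1]>50).sum() for x0,y0,x1,y1 in [(385,165,410,190),(398,190,440,245),(120,180,160,250),(205,180,270,245)]])
r.sign_off()
E
```

```text
cream 172 [0.0854 0.0874 0.0882] [0.0671 0.0312 0.0854]
white 263 [0.0936 0.096  0.097 ] [ 0.0603 -0.0454  0.0925]
diff bystander areas [np.int64(0), np.int64(0), np.int64(489), np.int64(1625)]
the job is handed in; nothing more can be done
```

The board is home and locked, and I handed the job in at about 18 s of the 48 s allowed.

**What I did:**
- I pushed the board along the rails with the closed fingertip. Its left side dropped first, leaving the board slightly twisted, so I pushed gently on the right of the rear edge and it dropped flat.
- I then swept the red button round from outside. The first sweep stopped at about 1.40 rad, so I pushed it a second time.
- The arm then backed away clear of the rack.

**Last checks before hand-in:**
- **Board:** its top is flat at about 46 mm on all four corners, which is the fully dropped height.
- **Button:** both cameras put it at about 1.60 rad. That is slightly past square (1.57) and close to its stop at 1.62.
- **Jars:** both stand upright, with tops at about 86 and 94 mm as expected.

**What disagreed or went unchecked:**
- **Tip height:** the reported tool height was about 33 mm lower than the real fingertip. The camera showed this, and a probe below worktop level met nothing, so I corrected for it.
- **Final view:** the last overhead picture could not be viewed because the picture limit was reached, so the last checks are from numbers only.
- **Bystanders:** an image comparison showed no change around the tape, beaker and small amber bottle. The areas of the green board, the black-lidded jar and the wide amber bottle did differ. I think that is the arm or its shadow now in view there, but I did not confirm it. The arm passed over that side well above the worktop and I felt no contact.

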